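Clear the dust gate's groove and hold the gate half open

ROBOT

A 7-joint arm with a two-finger parallel gripper is mounted at the origin on the work surface. World frame = base frame: x ahead of the robot, y to its left, z up, the work surface at z = 0. Lengths are in m, angles in rad, forces in N, time in s.
With the tool pointing down it reaches from about 0.425 to 0.95 m from the base axis. Payload 16.7 kg.
Tool frame: the origin (TCP) lies at the very end of the fingers, on their centre line; the grasp point (between the pads) lies 19 mm behind it (grasp_offset is the distance from the TCP to the grasp point, in m); z points along the fingers, y is the line along which they close (so a half turn about z gives the same grasp; the last joint's range is limited). The gripper opens to 94 mm and grips with 3 to 60 N. Pads are 16 mm wide; open, the fingers measure 119 mm over their backs; the gripper's body (75 mm by 177 mm) begins 78 mm behind the grasp point.
Start: joints at [1.109, 0.426, 0.074, 1.606, -0.034, 1.111, -0.067], TCP at [0.207, -0.642, 0.205] pointing down, gripper open.
Joint ranges: [-2.85, 2.85], [-0.5, 2.14], [-1.23, 1.37], [0.21, 2.46], [-1.02, 4.16], [0.16, 2.05], [-2.73, 2.73]. Speed limits (rad/s): [1.89, 1.89, 2.39, 2.39, 3.01, 3.01, 3.01].

INTERFACE

Orientations are given as a 3x3 rotation matrix whose columns are the frame's x, y, z axes.
In Python, from plant import get_obs, capture, job_done, grasp_offset gives the robot as it stands. The module is installed in compiled form; this text tells all that it offers.
- The arm moves only by the tool apply_moves, never from a script. Its argument "moves" is a list of rows, each a list of 4 numbers: the shift along the tool's x, y, z each as a share of 0.03 m, from -1 to 1, then the turn about the tool's z as a share of 4 degrees, from -1 to 1. A call has 1 to 12 rows; each row shifts and turns the commanded pose from where the row before left it, along the tool's axes as they then stand; what a row does not reach is not made up. A row lasts 1/10 s, in which the tool goes at most 50 mm and 8.59 degrees, less where a joint would pass 70% of its speed; a pose out of reach is approached as far as the arm can. A call with a number of a shift or a turn outside -1 to 1 is refused whole. A call with a gripper value outside its range is refused whole. "claw" is the opening in per cent of the stroke, from 0 (shut) to 100 (fully open), set as the call begins (left out, the last holds). The fingers move at their own pace and stop on an object; "grip_force" is the grip in N (left out, the last holds). Time passes only in rows, so rows that do not move let the fingers close. It gives the time, the measured TCP pose, the force, the opening and the grip force at its end, in the units of the state.
- get_obs(): the state, without advancing time (a new reading comes with each control period).
- capture(name): name is "scene" or "top" or "wrist"; returns a dict with "pixels" (480x640x3 uint8, red, green, blue), "camera_matrix" (3x3 intrinsics, pixels), "R" (3x3) and "t" (3): a world point X has camera coordinates R X + t. Camera axes: x right, y down, z forward; pixel columns grow to the right and rows downward; lengths in m; the calibration is good to about 2 mm. A picture is of the moment at which its call begins. There is no depth.
- job_done(): hands the job in; it is judged then, once.
The state is a dict: "time_s": time; "joint_positions": joint angles; "joint_velocities": joint speeds; "joint_torque": joint torques, N m; "eef_pos": TCP position; "tool_rot": TCP orientation; "force": force on the tool from outside, world axes, zero at the start; "ft_torque": the same for the moment, N m; "width": finger opening in m; "gripper_force": force on a finger pad.
Only numpy, scipy, OpenCV 4.12 (cv2) and the standard library are available. Lean on these libraries where they do the work, as an engineer would, in place of code of your own. Each camera call takes 0.05 s, during which the arm holds its last target. There are 200 camera calls.

TASK

Take the wooden-handled pick out of its stand and, with the gate still shut, run its tip slowly (about 3 cm a second) along the bottom of the dusty groove beside the dust port's sliding gate, from the red end right along to the other end. Then put the pick behind the gate's red lug, push the sprung gate to half of its travel with the pick, never beyond three quarters open, and finish while still holding it steadily there with the pick in the grip and only the pick touching the dust port. Leave the cups and the bamboo ring where they are.

Things in the scene. Friction and masses are not known exactly. Their poses are not given: they have to be found in the camera images.
- pick: Loose cleaning pick, 100 mm long, about 70 g, standing upright, tip down, in the stand. Origin at the tip's lower end, z along it to the handle's top. Steel point 6 mm in diameter up to 12 mm, shaft 9 mm up to 50 mm, then a square light wood handle 24 x 24 mm from 50 to 100 mm with a blue band; x and y are square to its sides. At the start the handle's lower end rests on the stand's top, 60 mm up.
- pick_tip (a point): The lower end of the pick's point, on its axis (same frame as pick).
- stand: Fixed wooden block 70 x 70 x 60 mm high with a 15 mm hole through it from top to bottom in the middle, in which the pick stands. Origin at the centre of its underside, on the table. It stands either left or right of the dust port and changes places with the tool pot.
- gate: Dust port: fixed grey box 150 (x) x 260 (y) x 60 mm (z), origin at the centre of its underside on the table, yaw within 0.35 rad of square. On top a yellow shutter plate 78 x 84 x 4 mm (top face at z 64.5) slides to the box's own +y between rails up to z 70; beyond the +x rail runs the groove. A duct 54 mm wide leaves the +x side at y 30 to x 240. End stop at y 109 to 121, up to z 74.
- groove_start (a point): Centre of the groove's floor at its red end block; axes as gate, at own x 57.5, y -95, z 60 mm. The groove is straight, 14 mm wide, 10 mm deep (floor z 60, rim z 70), 190 mm long towards the box's +y, with a straw-coloured dusty floor.
- groove_end (a point): Centre of the groove's floor at its other end, at the aluminium end block; axes as gate, at own x 57.5, y +95, z 60 mm.
- lug_face (a point): Middle of the foot of the red lug's pushed face, on the shutter's top face; moves with the shutter; axes as gate. The lug is an upright plate 40 mm wide (x), 8 mm thick (to +y), 30 mm high; a cheek at each side reaches 12 mm to -y from the face, so the pick pushes the face towards +y inside a pocket 28 mm wide, open to -y and upwards. When shut, it is at own x 0, y -50, z 64.5 mm.
- shutter (a joint): Travel of the shutter in m along the dust port's +y: 0 shut, 0.08 fully open, half travel 0.04. A spring pushes it shut with about 2.1 N at 0, rising by 140 N/m (7.7 N at half travel); slight friction, damping 8 N s/m. It closes by itself when let go.
- tool_pot: Fixed bamboo pot 84 mm in diameter and 110 mm high with tool handles sticking out up to 155 mm above the table. Origin at the centre of its underside.
- bamboo_cup: Loose straw-coloured bamboo cup, 76 mm across, 85 mm high; origin at the centre of its underside. Leave it alone.
- yellow_cup: Loose yellow plastic cup, 66 mm across, 50 mm high; origin at the centre of its underside. Leave it alone.
- bamboo_ring: Loose darker bamboo ring, 60 mm across, 45 mm high, standing beside the dust port's +x side; origin at the centre of its underside. Leave it alone.
Things that resemble listed ones, but are neither listed nor needed, are in the scene too. What is meant by the pick is not purple, and is the larger of those in its own colour.

How it is judged:
On the way, in this order (a step that is already met when the one before it is completed fails the run):
1. the held pick's tip is down in the groove (within 6.5 mm of its floor), within 25 mm of the red end, gate shut (x of pick_tip in the frame of gate between 0.0505 and 0.0645 m and z of pick_tip in the frame of gate below 0.0665 m and y of pick_tip in the frame of gate between -0.1 and -0.07 m and value of joint shutter below 0.008 m and contact force between the fingers and pick above 1 N), for 0.1 s.
2. the tip, still at the bottom of the groove, passes one quarter of its length, gate shut (x of pick_tip in the frame of gate between 0.0505 and 0.0645 m and z of pick_tip in the frame of gate below 0.0665 m and y of pick_tip in the frame of gate between -0.056 and -0.036 m and value of joint shutter below 0.008 m and contact force between the fingers and pick above 1 N), for 0.1 s.
3. the tip, still at the bottom of the groove, passes the middle, gate shut (x of pick_tip in the frame of gate between 0.0505 and 0.0645 m and z of pick_tip in the frame of gate below 0.0665 m and y of pick_tip in the frame of gate between -0.01 and 0.01 m and value of joint shutter below 0.008 m and contact force between the fingers and pick above 1 N), for 0.1 s.
4. the tip, still at the bottom of the groove, passes three quarters, gate shut (x of pick_tip in the frame of gate between 0.0505 and 0.0645 m and z of pick_tip in the frame of gate below 0.0665 m and y of pick_tip in the frame of gate between 0.036 and 0.056 m and value of joint shutter below 0.008 m and contact force between the fingers and pick above 1 N), for 0.1 s.
5. the tip, still at the bottom of the groove, is within 25 mm of the other end, gate shut (x of pick_tip in the frame of gate between 0.0505 and 0.0645 m and z of pick_tip in the frame of gate below 0.0665 m and y of pick_tip in the frame of gate between 0.07 and 0.1 m and value of joint shutter below 0.008 m and contact force between the fingers and pick above 1 N), for 0.1 s.
6. the pick's tip is behind the lug, in its pocket, below the lug's top (y of pick_tip in the frame of lug_face between -0.02 and 0 m and x of pick_tip in the frame of lug_face between -0.014 and 0.014 m and z of pick_tip in the frame of lug_face below 0.025 m and contact force between the fingers and pick above 1 N), for 0.1 s.
At the end, for the whole second after the job is handed in: Shutter still, 33 to 47 mm open, held by the pick's tip in the lug's pocket (over 3 N, tip within 20 mm of the face and below the lug's top), pick in the fingers within 25 degrees of upright, fingers and arm not touching the dust port, cups and ring within 20 mm of their start (value of joint shutter between 0.033 and 0.047 m and velocity of joint shutter between -0.01 and 0.01 m/s and contact force between pick and gate above 3 N and contact force between each of the fingers, the arm and gate below 0.5 N and contact force between the fingers and pick above 1 N and angle between pick's own z axis and vertical below 0.45 rad and y of pick_tip in the frame of lug_face between -0.02 and 0.004 m and x of pick_tip in the frame of lug_face between -0.016 and 0.016 m and z of pick_tip in the frame of lug_face below 0.028 m and distance of each of bamboo_cup, yellow_cup, bamboo_ring from where it was at the start of the episode below 0.02 m); the arm keeps its last pose, push and grip.
It fails at once if the gate is opened beyond three quarters (62 mm) (value of joint shutter above 0.062 m).
It fails at once if the pick is hurried (over 0.10 m/s) while its tip is at the bottom of the groove (x of pick_tip in the frame of gate between 0.0505 and 0.0645 m and z of pick_tip in the frame of gate below 0.0665 m and y of pick_tip in the frame of gate between -0.095 and 0.095 m and linear speed of pick above 0.1 m/s).
It fails at once if the bamboo cup is disturbed (moved 30 mm) (distance of bamboo_cup from where it was at the start of the episode above 0.03 m).
It fails at once if the yellow cup is disturbed (moved 30 mm) (distance of yellow_cup from where it was at the start of the episode above 0.03 m).
It fails at once if the bamboo ring is disturbed (moved 30 mm) (distance of bamboo_ring from where it was at the start of the episode above 0.03 m).
It also fails if it takes over 67 s, if anything falls off the work surface, if the arm or the gripper's body presses on something with over 40 N, if the wrist force passes 120 N, or if a joint passes its speed limit or range.

## Working session

There is one attempt and no reset: what is moved stays moved. The work goes in short steps, Python scripts to look and compute and a tool call to move; the robot and the scene stay as the last step left them, time stands still between calls to the robot, and variables do not carry over. Pictures are saved under pics/ and viewed, at most 10 in all, crops included, and the job is handed in when it is done.

Besides the shell and the picture viewer there is one more tool, called after "Request:" as name(argument=value, ...), one argument or row to a line, values as JSON. apply_moves: Moves the arm, as the interface text tells. Shift numbers are shares of 0.03 m and turn numbers shares of 4 degrees, none past 1 either way. Its arguments: {"type":"object","properties":{"moves":{"type":"array","items":{"type":"array","items":{"type":"number","minimum":-1,"maximum":1}}},"claw":{"type":"number"},"grip_force":{"type":"number"}},"required":["moves"]}

```bash
mkdir -p pics
cat > h.py <<'E'
import numpy as np, cv2
from plant import get_obs, capture, job_done, grasp_offset
def snap(n,f):
    c=capture(n); cv2.imwrite(f'pics/{f}.png',c['pixels'][:,:,::-1]); np.savez(f'pics/{f}.npz',**c); return c
def ray(c,u,v,z):
    K,R,t=c['camera_matrix'],c['R'],c['t']
    o=-R.T@t; d=R.T@np.linalg.solve(K,[u,v,1.]); return o+d*(z-o[2])/d[2]
def proj(c,X):
    p=c['camera_matrix']@(c['R']@np.array(X)+c['t']); return p[:2]/p[2]
E
python3 - <<'E'
from h import *
for n in ['top','scene']:
    c=snap(n,n+'0'); print(n,c['camera_matrix'][0,0],-c['R'].T@c['t'])
o=get_obs(); print(o['tool_rot'],o['eef_pos'],o['time_s'],grasp_offset,o['width'],o['gripper_force'],o['force'])
E
```

```text
top 559.4678558765337 [0.41101823 0.0172541  1.161158  ]
scene 444.47126933015664 [ 1.01527644 -0.52970108  0.63899   ]
[[ 9.51766427e-01  3.06823249e-01 -4.04231364e-04]
 [ 3.06823510e-01 -9.51765826e-01  1.07044283e-03]
 [-5.62968513e-05 -1.14283924e-03 -9.99999345e-01]] [ 0.20696876 -0.64207373  0.20484344] 0.1 0.0188 0.09375821595531711 0.0 [ 0.58516354  1.08464182 -0.9676496 ]
```

View pics/top0.png

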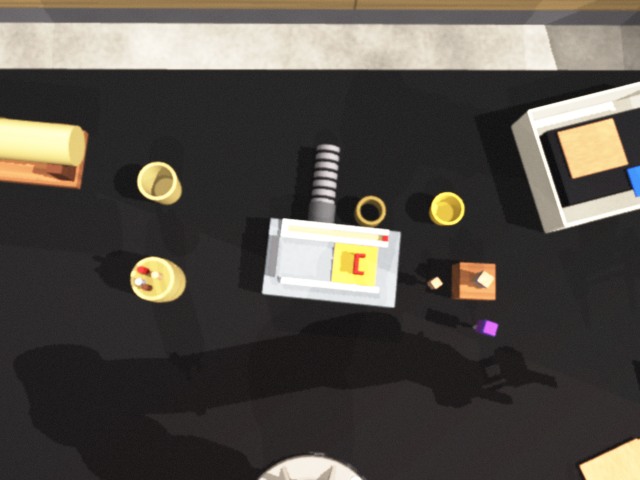

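View pics/scene0.png

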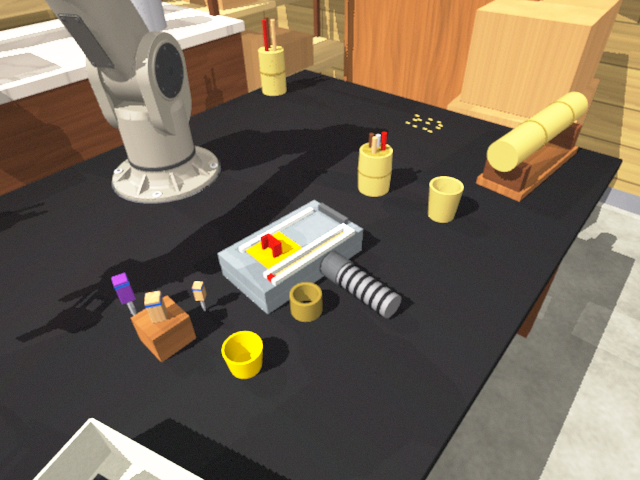

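Run:
```python
import cv2
i=cv2.imread('pics/top0.png')[195:345,255:505]
cv2.imwrite('pics/crop0.png',cv2.resize(i,(800,480),interpolation=cv2.INTER_CUBIC))
```

```text
(no output)
```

View pics/crop0.png

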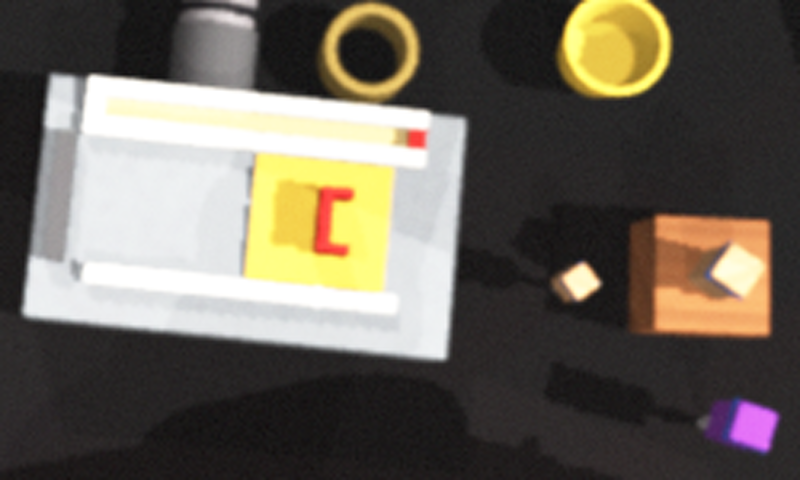

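```bash
cat >> h.py <<'E'
def rect(c,pts,z,f=lambda p:p):
    P=np.array([ray(c,*f(p),z)[:2] for p in pts]); return P
E
python3 - <<'E'
from h import *
c=np.load('pics/top0.npz'); f=lambda p:(255+p[0]/3.2-.35,195+p[1]/3.2-.35)
P=rect(c,[(50,75),(466,118),(446,358),(23,317)],.06,f)
own=np.array([[75,130],[75,-130],[-75,-130],[-75,130]])/1e3
ctr=P.mean(0); Q=P-ctr
yaw=np.arctan2((own[:,0]*Q[:,1]-own[:,1]*Q[:,0]).sum(),(own*Q).sum())
R=np.array([[np.cos(yaw),-np.sin(yaw)],[np.sin(yaw),np.cos(yaw)]])
print('gate',ctr,np.degrees(yaw),'res mm',((Q-own@R.T)*1e3).round(1).tolist())
for n,p in dict(gs=(.0575,-.095),ge=(.0575,.095),lug=(0,-.05)).items(): print(n,ctr+R@p, proj(c,[*(ctr+R@p),.06]))
S=rect(c,[(655,214),(770,218),(768,336),(652,334)],.06,f); print('stand',S.mean(0))
H=rect(c,[(735,241),(766,266),(741,298),(708,272)],.11,f); print('pick',H.mean(0),np.linalg.norm(np.roll(H,-1,0)-H,axis=1),[np.degrees(np.arctan2(*(b-a)[::-1])) for a,b in zip(H,np.roll(H,-1,0))])
small=ray(c,*f((578,282)),.08);print('small',small,'purple',ray(c,*f((750,425)),.1), 'ycup',ray(c,*f((615,47)),.05),'ring',ray(c,*f((370,52)),.045))
E
```

```text
gate [ 0.51696236 -0.04663648] -6.201759904364642 res mm [[0.5, 0.3], [-0.1, -0.6], [0.2, -0.1], [-0.6, 0.5]]
gs [ 0.56386301 -0.14729222] [381.82570849 238.34611182]
ge [0.58438869 0.04159583] [286.95887276 228.72028124]
lug [ 0.51156086 -0.09634386] [356.83550111 264.67626855]
stand [ 0.47800771 -0.33422633]
pick [ 0.47840465 -0.33405328] [0.02323057 0.02457097 0.02444852 0.02492552] [np.float64(-130.12490708179513), np.float64(139.85450940771003), np.float64(50.63547570364797), np.float64(-42.941056235763824)]
small [ 0.4733479  -0.24620648  0.08      ] purple [ 0.38695036 -0.34031888  0.1       ] ycup [ 0.62388564 -0.28271211  0.05      ] ring [ 0.62240727 -0.12740666  0.045     ]
```

Three candidates for the pick: small wood (435,283), purple (489,328), and wood in the stand (485,279). The stand one is the meant one (not purple, the larger of the wood ones); the crop confirms it has the larger light handle and sits on the block. The gate's red end is at (385,238), with the lug at (357,264).

Request:
apply_moves(
  moves=[
    [0, 0, 0, -0.95],
    [0, 0, 0, -0.95],
    [0, 0, 0, -0.95],
    [0, 0, 0, -0.95],
    [0, 0, 0, -0.95],
    [0, 0, 0, -0.95],
    [0, 0, 0, -0.95],
    [0, 0, 0, -0.95],
  ],
  claw=100,
  grip_force=60,
)

```text
time_s: 0.9
eef_pos: [0.2069, -0.6422, 0.2051]
tool_rot: [[0.664, 0.748, -0.0], [0.748, -0.664, 0.001], [0.0, -0.001, -1.0]]
force: [-0.4, 0.3, 0.9]
width: 0.0942
gripper_force: 0.0
```

```bash
cat >> h.py <<'E'
def go(x,y,z,yang=None):
    o=get_obs(); R=o['tool_rot']; d=R.T@(np.array([x,y,z])-o['eef_pos'])
    a=np.degrees(np.arctan2(R[1,1],R[0,1])); print('units',(d/.03).round(3),'yang',a.round(2),'pos',o['eef_pos'].round(4),'F',o['force'].round(2),'w',o['width'],'gf',o['gripper_force'],'t',o['time_s'],'j',o['joint_positions'].round(2))
    if yang is not None: print('turn units',(a-yang)/4)
E
python3 -c "
from h import *
go(.478,-.334,.205,-41.5)"
```

```text
units [ 1.3681e+01 -6.0000e-02  8.0000e-03] yang -41.58 pos [ 0.2069 -0.6422  0.2051] F [-0.38  0.27  0.89] w 0.09415055893727567 gf 0.0 t 0.9 j [ 1.19  0.43 -0.03  1.6   0.02  1.11  0.43]
turn units -0.020638507354570734
```

Request:
apply_moves(
  moves=[
    [0.6, 0, 0, 0],
    [1, 0, 0, 0],
    [1, 0, 0, 0],
    [1, 0, 0, 0],
    [1, 0, 0, 0],
    [1, 0, 0, 0],
    [1, 0, 0, 0],
    [1, 0, 0, 0],
    [1, 0, 0, 0],
    [0.9, 0, 0, 0],
    [0.5, 0, 0, 0],
    [0, 0, 0, 0],
  ],
)

```text
time_s: 2.1
eef_pos: [0.4083, -0.4165, 0.2055]
tool_rot: [[0.664, 0.748, 0.0], [0.748, -0.664, 0.001], [0.001, -0.0, -1.0]]
force: [0.7, -0.5, 0.0]
width: 0.0939
gripper_force: 0.0
```

```bash
python3 -c "
from h import *
go(.478,-.334,.205,-41.5)
c=snap('wrist','w0');print(proj(c,[.478,-.334,.11]),-c['R'].T@c['t'])"
```

```text
units [ 3.599 -0.088  0.018] yang -41.59 pos [ 0.4083 -0.4165  0.2055] F [ 0.66 -0.53  0.04] w 0.09393246153495313 gf 0.0 t 2.1 j [ 0.82  0.28 -0.16  1.81  0.05  1.05 -0.09]
turn units -0.02228012838058291
[317.63100823  82.32912608] [ 0.45882442 -0.35867828  0.38442402]
```

View pics/w0.png

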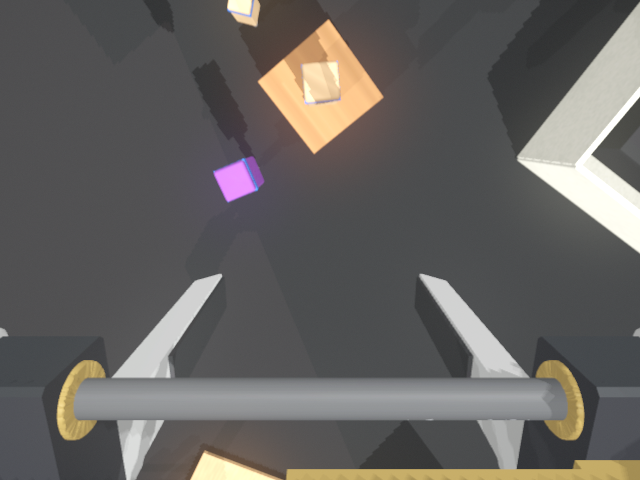

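Wrist view shows the pick's top face on the stand at about (321,83), corners (302,64),(337,61),(341,102),(306,104), turned slightly against the fingers.

```bash
python3 -c "
from h import *
c=np.load('pics/w0.npz')
H=rect(c,[(302,64),(337,61),(341,102),(306,104)],.11);print(H.mean(0),np.linalg.norm(np.roll(H,-1,0)-H,axis=1),[np.degrees(np.arctan2(*(b-a)[::-1])) for a,b in zip(H,np.roll(H,-1,0))])
S=rect(c,[(328,20),(383,97),(315,153),(259,82)],.06);print('stand',S.mean(0))
x,y=H.mean(0); go(x,y,.205,-41.5)"
```

```text
[ 0.47963424 -0.33600846] [0.02283238 0.02538535 0.02338148 0.02479159] [np.float64(-37.02469584754166), np.float64(-124.85520561061495), np.float64(141.55605639637974), np.float64(53.94383148328161)]
stand [ 0.48017167 -0.33525559]
units [ 3.651 -0.012  0.015] yang -41.69 pos [ 0.407  -0.418   0.2055] F [ 0.07  0.45 -0.48] w 0.0939354308349984 gf 0.0 t 2.15 j [ 0.82  0.28 -0.16  1.81  0.05  1.05 -0.09]
turn units -0.04650507536733883
```

Request:
apply_moves(
  moves=[
    [0.8, 0, 0, 0],
    [1, 0, 0, 0],
    [1, 0, 0, 0],
    [0.6, 0, 0, 0],
    [0.23, 0, 0, 0],
    [0, 0, 0, -0.7],
    [0, 0, 0.6, 0],
    [0, 0, 0.9, 0],
    [0, 0, 0, 0],
    [0, 0, 0, 0],
  ],
)

```text
time_s: 3.15
eef_pos: [0.4784, -0.3384, 0.1607]
tool_rot: [[0.63, 0.777, -0.001], [0.777, -0.63, 0.0], [-0.0, -0.001, -1.0]]
force: [0.5, -0.4, 0.2]
width: 0.0941
gripper_force: 0.0
```

```bash
python3 -c "
from h import *
go(.4793,-.3355,.066,-39)"
```

```text
units [ 0.095 -0.034  3.157] yang -39.03 pos [ 0.4784 -0.3384  0.1607] F [ 0.46 -0.39  0.23] w 0.09409997482426723 gf 0.0 t 3.15 j [ 0.68  0.34 -0.21  1.84  0.09  0.97 -0.25]
turn units -0.008394201357852182
```

Request:
apply_moves(
  moves=[
    [0.1, -0.03, 0.6, 0],
    [0, 0, 0.8, 0],
    [0, 0, 0.8, 0],
    [0, 0, 0.6, 0],
    [0, 0, 0.36, 0],
    [0, 0, 0, 0],
    [0, 0, 0, 0],
  ],
)

```text
time_s: 3.85
eef_pos: [0.4809, -0.3349, 0.0668]
tool_rot: [[0.629, 0.778, 0.001], [0.778, -0.629, -0.001], [0.0, 0.001, -1.0]]
force: [0.5, -0.1, 0.9]
width: 0.0942
gripper_force: 0.0
```

Request:
apply_moves(
  moves=[
    [0, 0, 0, 0],
    [0, 0, 0, 0],
    [0, 0, 0, 0],
    [0, 0, 0, 0],
    [0, 0, 0, 0],
    [0, 0, 0, 0],
    [0, 0, 0, 0],
    [0, 0, 0, 0],
  ],
  claw=0,
  grip_force=60,
)

```text
time_s: 4.65
eef_pos: [0.4804, -0.3344, 0.0656]
tool_rot: [[0.628, 0.778, -0.0], [0.778, -0.628, 0.0], [0.0, -0.0, -1.0]]
force: [-0.3, 0.4, -0.4]
width: 0.0331
gripper_force: 0.0
```

```bash
python3 -c "
from h import *
go(.4793,-.3355,.066,-39)"
```

```text
units [-0.052 -0.005 -0.012] yang -38.94 pos [ 0.4804 -0.3344  0.0656] F [-0.32  0.39 -0.37] w 0.033093043301903595 gf 0.0 t 4.65 j [ 0.66  0.45 -0.2   1.92  0.12  0.79 -0.29]
turn units 0.015389555873417393
```

Request:
apply_moves(
  moves=[
    [0, 0, 0, 0],
    [0, 0, 0, 0],
    [0, 0, 0, 0],
    [0, 0, 0, 0],
    [0, 0, 0, 0],
    [0, 0, 0, 0],
  ],
)

```text
time_s: 5.25
eef_pos: [0.4804, -0.3344, 0.0657]
tool_rot: [[0.628, 0.778, -0.0], [0.778, -0.628, 0.0], [0.0, -0.0, -1.0]]
force: [-0.8, 0.3, -0.3]
width: 0.0237
gripper_force: 59.7
```

```bash
python3 -c "
from h import *
go(.4793,-.3355,.066,-39)"
```

```text
units [-0.052 -0.005 -0.011] yang -38.94 pos [ 0.4804 -0.3344  0.0657] F [-0.75  0.3  -0.35] w 0.02372813844492457 gf 59.65023994445801 t 5.25 j [ 0.66  0.45 -0.2   1.92  0.12  0.79 -0.29]
turn units 0.01577259111088658
```

Request:
apply_moves(
  moves=[
    [0, 0, -0.4, 0],
    [0, 0, -0.8, 0],
    [0, 0, -0.9, 0],
    [0, 0, -0.9, 0],
    [0, 0, -0.9, 0],
    [0, 0, -0.5, 0],
    [0, 0, 0, 0.9],
    [0, 0, 0, 1],
    [0, 0, 0, 1],
    [0, 0, 0, 1],
    [0, 0, 0, 1],
    [0, 0, 0, 1],
  ],
)

```text
time_s: 6.45
eef_pos: [0.4803, -0.3343, 0.1977]
tool_rot: [[0.889, 0.459, -0.0], [0.459, -0.889, 0.0], [-0.0, -0.0, -1.0]]
force: [0.7, -0.2, -0.8]
width: 0.0239
gripper_force: 59.6
```

Request:
apply_moves(
  moves=[
    [0, 0, 0, 1],
    [0, 0, 0, 1],
    [0, 0, 0, 1],
    [0, 0, 0, 1],
    [0, 0, 0, 1],
    [0, 0, 0, 1],
    [0, 0, 0, 1],
    [0, 0, 0, 1],
    [0, 0, 0, 0.4],
    [0, 0, 0, 0],
  ],
)

```text
time_s: 7.45
eef_pos: [0.4804, -0.3343, 0.1977]
tool_rot: [[0.994, -0.106, -0.0], [-0.106, -0.994, 0.0], [-0.0, -0.0, -1.0]]
force: [0.6, -0.4, -1.4]
width: 0.0242
gripper_force: 59.7
```

```bash
cat >> h.py <<'E'
CTR=np.array([ 0.51696236,-0.04663648]); YAW=np.radians(-6.2)
def own(x,y):
    c,s=np.cos(YAW),np.sin(YAW); return CTR+np.array([[c,-s],[s,c]])@[x,y]
E
python3 -c "
from h import *
go(*own(0,-.084),.2,-96.2)"
```

```text
units [ 0.186 -6.863 -0.075] yang -96.11 pos [ 0.4804 -0.3343  0.1977] F [ 0.62 -0.39 -1.43] w 0.024181587509184074 gf 59.65039014816284 t 7.45 j [ 0.54  0.29 -0.06  1.82  0.02  1.04 -1.2 ]
turn units 0.022925478614247652
```

Request:
apply_moves(
  moves=[
    [0.18, -0.6, 0, 0],
    [0, -1, 0, 0],
    [0, -1, 0, 0],
    [0, -1, 0, 0],
    [0, -1, 0, 0],
    [0, -1, 0, 0],
    [0, -0.8, 0, 0],
    [0, -0.46, 0, 0],
    [0, 0, 0, 0],
    [0, 0, 0, 0],
  ],
)

```text
time_s: 8.45
eef_pos: [0.5077, -0.1312, 0.1977]
tool_rot: [[0.994, -0.107, -0.0], [-0.107, -0.994, -0.0], [-0.0, 0.0, -1.0]]
force: [-0.8, -0.1, -0.9]
width: 0.0237
gripper_force: 59.7
```

```bash
python3 -c "
from h import *
go(*own(0,-.084),.2,-96.2)
c=snap('wrist','w1');s=snap('scene','s1')
for p in [(.0575,-.095,.06),(.0575,.095,.06),(.0575,-.095,.07),(.075,-.13,.06),(.0505,-.095,.07),(.0645,-.095,.07)]: print(p,proj(c,[*own(*p[:2]),p[2]]).round(1))
cv2.imwrite('pics/w1c.png',cv2.resize(c['pixels'][:,:,::-1],(800,600),interpolation=cv2.INTER_CUBIC))
"
```

```text
units [ 0.001 -0.037 -0.076] yang -96.13 pos [ 0.5077 -0.1312  0.1977] F [-0.78 -0.08 -0.9 ] w 0.023669887974753837 gf 59.650073647499084 t 8.45 j [ 0.29  0.2  -0.18  1.94  0.04  1.01 -1.59]
turn units 0.017588825858364743
(0.0575, -0.095, 0.06) [333.4 155.2]
(0.0575, 0.095, 0.06) [ 94.9 154.7]
(0.0575, -0.095, 0.07) [333.9 156. ]
(0.075, -0.13, 0.06) [378.3 132.6]
(0.0505, -0.095, 0.07) [333.8 165.2]
(0.0645, -0.095, 0.07) [334.  146.7]
```

View pics/w1c.png

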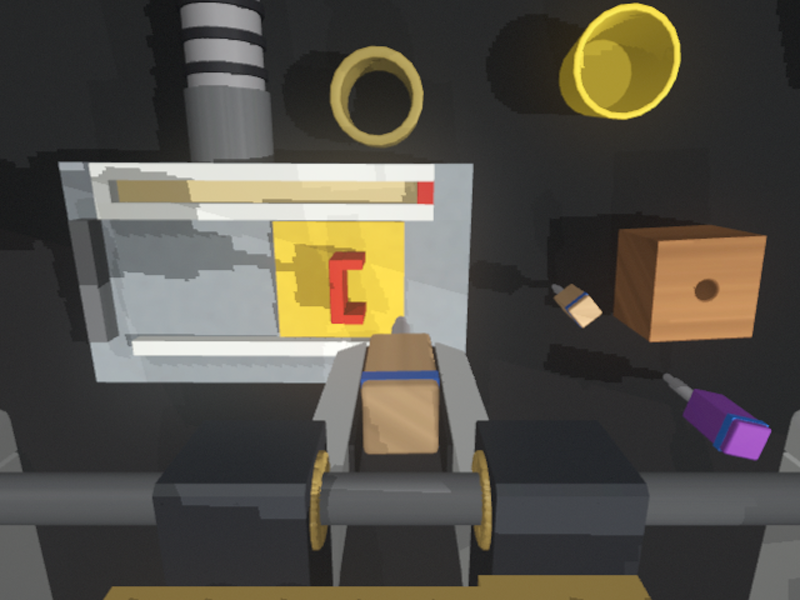

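Wrist view: groove from the red block edge (417,193) to (112,191), centre row ~192 in the enlarged picture; lug at (347,288); the pick is held straight with its point at (401,322).

```bash
python3 -c "
from h import *
c=np.load('pics/w1.npz');o=get_obs();R=o['tool_rot'];p=o['eef_pos']
for dx in(-.002,0,.002,.004):
  for dy in (0,):
    print(dx,[(proj(c,p+R@[dx+e,dy,.0557])*1.25).round(1) for e in (-.003,0,.003)])
f=lambda q:(q[0]/1.25,q[1]/1.25)
print('groove start rim mid',ray(c,*f((417,192)),.065),own(.0575,-.095)); print('corner',ray(c,*f((472,164)),.06),own(.075,-.13))
print('lug top', ray(c,*f((333,288)),.0945), own(0,-.042))
im=c['pixels'].copy()
i=im[110:180,250:350]; 
print(c['pixels'][134:172:1,230].tolist())
print(c['pixels'][134:172:1,110].tolist())
print('tipcol',c['pixels'][248:270,321].tolist())
print('tiprow',c['pixels'][257,310:332].tolist())
"
```

```text
-0.002 [array([402.2, 329.3]), array([402.2, 323.7]), array([402.3, 318.1])]
0 [array([402.2, 325.6]), array([402.3, 320. ]), array([402.3, 314.3])]
0.002 [array([402.3, 321.8]), array([402.3, 316.2]), array([402.3, 310.5])]
0.004 [array([402.3, 318.1]), array([402.3, 312.4]), array([402.3, 306.7])]
groove start rim mid [ 0.56541327 -0.14739994  0.065     ] [ 0.5638661  -0.14729078]
corner [ 0.57857823 -0.18349567  0.06      ] [ 0.57748377 -0.18397606]
lug top [ 0.51654371 -0.09123189  0.0945    ] [ 0.51242639 -0.08839082]
[[231, 232, 227], [231, 232, 227], [231, 232, 226], [231, 232, 226], [231, 232, 227], [231, 232, 227], [231, 232, 227], [231, 232, 227], [231, 232, 227], [231, 232, 226], [227, 222, 204], [221, 207, 165], [220, 203, 151], [220, 203, 151], [220, 202, 151], [220, 202, 151], [219, 202, 150], [219, 202, 150], [220, 202, 150], [220, 202, 150], [220, 202, 150], [220, 202, 150], [220, 202, 150], [220, 202, 149], [220, 202, 150], [181, 164, 119], [158, 143, 103], [157, 142, 103], [141, 135, 121], [218, 218, 213], [231, 231, 226], [231, 231, 225], [231, 231, 226], [231, 232
[... 756 characters left out ...]
, 83], [254, 224, 82], [228, 201, 93], [168, 151, 120], [135, 128, 126], [135, 128, 126], [132, 125, 124], [128, 122, 120], [128, 122, 120], [128, 122, 120], [128, 122, 119], [127, 122, 120], [128, 122, 120], [128, 122, 119], [127, 122, 120], [127, 122, 119], [135, 120, 108], [144, 119, 92], [148, 120, 88], [147, 119, 87]]
tiprow [[253, 222, 80], [252, 222, 82], [252, 222, 80], [252, 222, 81], [253, 223, 82], [234, 206, 92], [157, 143, 112], [131, 124, 121], [130, 125, 122], [131, 124, 122], [129, 124, 121], [128, 122, 120], [132, 126, 124], [140, 133, 133], [151, 147, 147], [168, 170, 170], [178, 183, 184], [178, 183, 184], [178, 183, 184], [178, 183, 185], [178, 184, 185], [178, 183, 185]]
```

```bash
sed -i 's/^CTR=.*YAW/CTR=np.array([ 0.5184,-0.0466]); YAW/' h.py && python3 -c "
from h import *
go(*own(.0585,-.084),.118,-96.2)"
```

```text
units [ 2.002 -0.061  2.654] yang -96.21 pos [ 0.5076 -0.1317  0.1976] F [-0.12 -0.4  -1.28] w 0.02360557339416555 gf 59.64990198612213 t 8.55 j [ 0.29  0.2  -0.18  1.94  0.04  1.01 -1.59]
turn units -0.0030568058728341896
```

Request:
apply_moves(
  moves=[
    [0.5, -0.06, 0, 0],
    [0.8, 0, 0, 0],
    [0.5, 0, 0, 0],
    [0.2, 0, 0, 0],
    [0, 0, 0.5, 0],
    [0, 0, 0.7, 0],
    [0, 0, 0.5, 0],
    [0, 0, 0.3, 0],
    [0, 0, 0, 0],
    [0, 0, 0, 0],
    [0, 0, 0, 0],
  ],
)

```text
time_s: 9.65
eef_pos: [0.5681, -0.1351, 0.1385]
tool_rot: [[0.994, -0.107, 0.001], [-0.107, -0.994, -0.0], [0.001, 0.0, -1.0]]
force: [-0.3, -0.1, -0.8]
width: 0.0236
gripper_force: 59.7
```

```bash
python3 -c "
from h import *
go(*own(.0585,-.084),.118,-96.2)
c=snap('wrist','w2')
cv2.imwrite('pics/w2c.png',cv2.resize(c['pixels'][120:360,160:480,::-1],(800,600),interpolation=cv2.INTER_CUBIC))
"
```

```text
units [-0.017  0.047  0.683] yang -96.14 pos [ 0.5681 -0.1351  0.1385] F [-0.29 -0.15 -0.83] w 0.023638264661323936 gf 59.65002357959747 t 9.65 j [ 0.26  0.35 -0.17  1.87  0.07  0.92 -1.62]
turn units 0.014915283688420544
```

View pics/w2c.png

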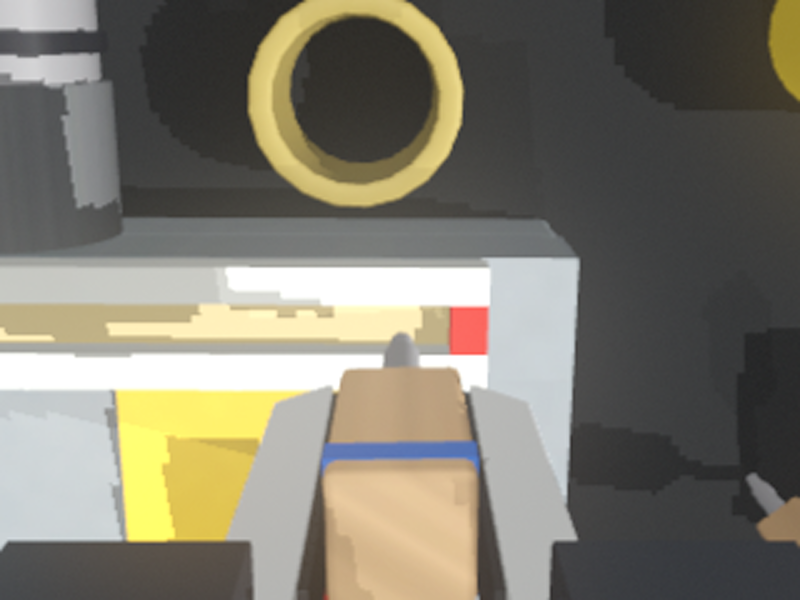

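The tip (403,335 in the crop) is just above the groove near the red block (468,330), groove rim rows 305 to 352.

```bash
python3 -c "
from h import *
c=np.load('pics/w2.npz')
def o(u,v,z):
  p=ray(c,160+u/2.5-.3,120+v/2.5-.3,z)[:2]-CTR; cc,s=np.cos(YAW),np.sin(YAW); return (np.array([[cc,s],[-s,cc]])@p*1e3).round(1)
print('tip far edge',o(403,333,.0828)); print('rim far',o(403,305,.07),'rim near',o(403,353,.07),'red start',o(450,330,.07),'box corner',o(578,258,.06), 'shutter right?')
go(*own(.0585,-.084),.118,-96.2)
"
```

```text
tip far edge [ 61.  -82.5]
rim far [ 64.7 -82.5] rim near [ 51.3 -82.5] red start [ 57.8 -95. ] box corner [  75.2 -129.9] shutter right?
units [-0.017  0.047  0.683] yang -96.14 pos [ 0.5681 -0.1351  0.1385] F [ 0.22 -0.04 -0.82] w 0.023758477835111817 gf 59.650089740753174 t 9.7 j [ 0.26  0.35 -0.17  1.87  0.07  0.92 -1.62]
turn units 0.01462406817177353
```

Request:
apply_moves(
  moves=[
    [0, 0.02, 0.15, 0],
    [0, 0, 0.15, 0],
    [0, 0, 0.15, 0],
    [0, 0, 0.1, 0],
    [0, 0, 0.08, 0],
    [0, 0, 0.05, 0],
    [0, 0, 0, 0],
    [0, 0, 0, 0],
    [0, 0, 0, 0],
  ],
)

```text
time_s: 10.6
eef_pos: [0.5677, -0.1356, 0.1175]
tool_rot: [[0.994, -0.107, 0.0], [-0.107, -0.994, -0.0], [0.0, 0.0, -1.0]]
force: [-0.2, -0.5, -0.5]
width: 0.0234
gripper_force: 59.7
```

```bash
python3 -c "
from h import *
go(*own(.058,.084),.118,-96.2)"
```

```text
units [-0.016 -5.572 -0.018] yang -96.14 pos [ 0.5677 -0.1356  0.1175] F [-0.23 -0.45 -0.51] w 0.023438175525697755 gf 59.65015947818756 t 10.6 j [ 0.26  0.38 -0.17  1.89  0.08  0.88 -1.63]
turn units 0.015576251396854701
```

Request:
apply_moves(
  moves=[
    [0, -0.1, 0, 0],
    [0, -0.1, 0, 0],
    [0, -0.1, 0, 0],
    [0, -0.1, 0, 0],
    [0, -0.1, 0, 0],
    [0, -0.1, 0, 0],
    [0, -0.1, 0, 0],
    [0, -0.1, 0, 0],
    [0, -0.1, 0, 0],
    [0, -0.1, 0, 0],
    [0, -0.1, 0, 0],
    [0, -0.1, 0, 0],
  ],
)

```text
time_s: 11.8
eef_pos: [0.5715, -0.0995, 0.1173]
tool_rot: [[0.994, -0.107, 0.0], [-0.107, -0.994, 0.0], [0.0, -0.0, -1.0]]
force: [-0.6, 0.2, 0.3]
width: 0.024
gripper_force: 59.7
```

Request:
apply_moves(
  moves=[
    [0, -0.1, 0, 0],
    [0, -0.1, 0, 0],
    [0, -0.1, 0, 0],
    [0, -0.1, 0, 0],
    [0, -0.1, 0, 0],
    [0, -0.1, 0, 0],
    [0, -0.1, 0, 0],
    [0, -0.1, 0, 0],
    [0, -0.1, 0, 0],
    [0, -0.1, 0, 0],
    [0, -0.1, 0, 0],
    [0, -0.1, 0, 0],
  ],
)

```text
time_s: 13.0
eef_pos: [0.5753, -0.0637, 0.1173]
tool_rot: [[0.994, -0.107, -0.0], [-0.107, -0.994, 0.0], [-0.0, -0.0, -1.0]]
force: [0.4, 1.2, -0.7]
width: 0.024
gripper_force: 59.7
```

```bash
python3 -c "
from h import *
go(*own(.058,.084),.118,-96.2)"
```

```text
units [-0.011 -3.163 -0.023] yang -96.14 pos [ 0.5753 -0.0637  0.1173] F [ 0.36  1.16 -0.7 ] w 0.024049283589453428 gf 59.650052189826965 t 13.0 j [ 0.16  0.37 -0.19  1.9   0.09  0.88 -1.76]
turn units 0.015255536653171475
```

Request:
apply_moves(
  moves=[
    [0, -0.1, 0, 0],
    [0, -0.1, 0, 0],
    [0, -0.1, 0, 0],
    [0, -0.1, 0, 0],
    [0, -0.1, 0, 0],
    [0, -0.1, 0, 0],
    [0, -0.1, 0, 0],
    [0, -0.1, 0, 0],
    [0, -0.1, 0, 0],
    [0, -0.1, 0, 0],
    [0, -0.1, 0, 0],
    [0, -0.1, 0, 0],
  ],
)

```text
time_s: 14.2
eef_pos: [0.5792, -0.028, 0.1173]
tool_rot: [[0.994, -0.107, 0.0], [-0.107, -0.994, 0.0], [0.0, -0.0, -1.0]]
force: [0.3, -0.3, -2.3]
width: 0.0241
gripper_force: 59.7
```

Request:
apply_moves(
  moves=[
    [0, -0.1, 0, 0],
    [0, -0.1, 0, 0],
    [0, -0.1, 0, 0],
    [0, -0.1, 0, 0],
    [0, -0.1, 0, 0],
    [0, -0.1, 0, 0],
    [0, -0.1, 0, 0],
    [0, -0.1, 0, 0],
    [0, -0.1, 0, 0],
    [0, -0.1, 0, 0],
    [0, -0.1, 0, 0],
    [0, -0.1, 0, 0],
  ],
)

```text
time_s: 15.4
eef_pos: [0.583, 0.0079, 0.1173]
tool_rot: [[0.994, -0.107, 0.0], [-0.107, -0.994, 0.0], [0.0, -0.0, -1.0]]
force: [0.4, 0.8, -1.4]
width: 0.0243
gripper_force: 59.7
```

```bash
python3 -c "
from h import *
go(*own(.058,.084),.118,-96.2)"
```

```text
units [-0.011 -0.762 -0.023] yang -96.14 pos [0.583  0.0079 0.1173] F [ 0.38  0.77 -1.36] w 0.02431627583174375 gf 59.650089740753174 t 15.4 j [ 0.05  0.38 -0.21  1.89  0.1   0.88 -1.89]
turn units 0.016187546744291126
```

Request:
apply_moves(
  moves=[
    [0, -0.1, 0, 0],
    [0, -0.1, 0, 0],
    [0, -0.1, 0, 0],
    [0, -0.1, 0, 0],
    [0, -0.1, 0, 0],
    [0, -0.1, 0, 0],
    [0, -0.1, 0, 0],
    [0, -0.08, 0, 0],
    [0, 0, 0, 0],
    [0, 0, 0, 0],
    [0, 0, 0, 0],
  ],
)

```text
time_s: 16.5
eef_pos: [0.5855, 0.0307, 0.1173]
tool_rot: [[0.994, -0.107, 0.0], [-0.107, -0.994, -0.0], [0.0, 0.0, -1.0]]
force: [0.3, -0.8, -1.0]
width: 0.0237
gripper_force: 59.7
```

```bash
python3 -c "
from h import *
go(*own(.058,.084),.118,-96.2)
c=snap('wrist','w3')
cv2.imwrite('pics/w3c.png',cv2.resize(c['pixels'][120:360,160:480,::-1],(800,600),interpolation=cv2.INTER_CUBIC))
"
```

```text
units [-0.012  0.003 -0.023] yang -96.15 pos [0.5855 0.0307 0.1173] F [ 0.31 -0.8  -1.02] w 0.023744390848101912 gf 59.650025367736816 t 16.5 j [ 0.02  0.39 -0.22  1.88  0.11  0.89 -1.94]
turn units 0.013159495568427104
```

View pics/w3c.png

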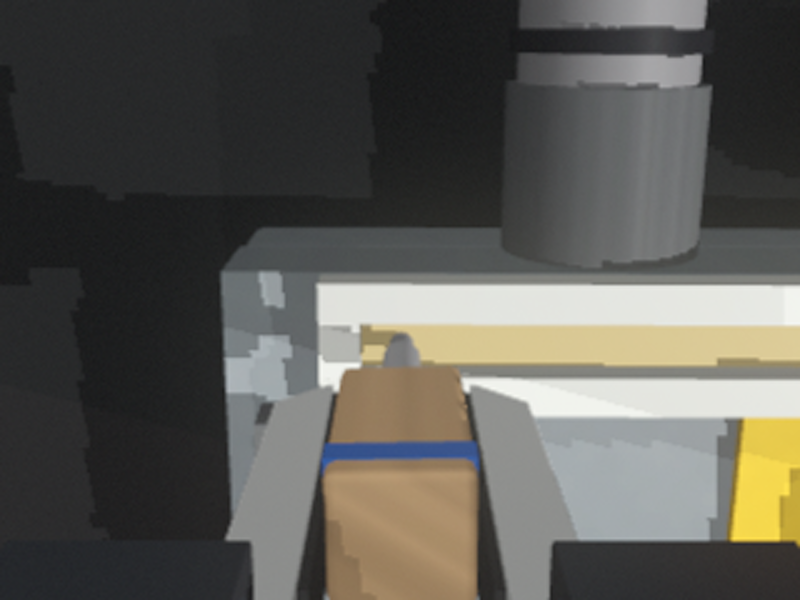

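The tip sits in the groove at (401,345), about 11 mm short of the aluminium end at column 360. Rising and moving to the lug.

Request:
apply_moves(
  moves=[
    [0, 0, -0.1, 0],
    [0, 0, -0.15, 0],
    [0, 0, -0.2, 0],
    [0, 0, -0.4, 0],
    [0, 0, -0.6, 0],
    [0, 0, -0.5, 0],
    [0, 0, -0.2, 0],
    [0, 0, 0, 0],
    [0, 0, 0, 0],
  ],
)

```text
time_s: 17.45
eef_pos: [0.5853, 0.0308, 0.1815]
tool_rot: [[0.994, -0.107, -0.0], [-0.107, -0.994, -0.0], [-0.0, 0.0, -1.0]]
force: [-0.3, -1.3, -1.2]
width: 0.0237
gripper_force: 59.7
```

```bash
python3 -c "
from h import *
go(*own(.001,-.064),.1237,-96.2)"
```

```text
units [-1.909  4.937  1.927] yang -96.14 pos [0.5853 0.0308 0.1815] F [-0.32 -1.31 -1.21] w 0.02373217979466883 gf 59.65005397796631 t 17.45 j [ 0.02  0.32 -0.23  1.82  0.08  1.01 -1.91]
turn units 0.015691901134871955
```

Request:
apply_moves(
  moves=[
    [-0.3, 0.6, 0, 0],
    [-0.4, 0.9, 0, 0],
    [-0.4, 0.9, 0, 0],
    [-0.4, 0.9, 0, 0],
    [-0.3, 0.9, 0, 0],
    [-0.1, 0.6, 0, 0],
    [0, 0.14, 0, 0],
    [0, 0, 0, 0],
    [0, 0, 0, 0],
    [0, 0, 0, 0],
  ],
)

```text
time_s: 18.45
eef_pos: [0.5133, -0.1092, 0.1816]
tool_rot: [[0.994, -0.105, -0.0], [-0.105, -0.994, 0.0], [-0.0, -0.0, -1.0]]
force: [0.8, 0.6, -0.8]
width: 0.0239
gripper_force: 59.7
```

```bash
python3 -c "
from h import *
go(*own(.001,-.064),.1237,-96.2)
c=snap('scene','s2')
t=proj(c,[*own(0,-.064),.126]);print(t)
u,v=int(t[0]),int(t[1])
cv2.imwrite('pics/s2c.png',cv2.resize(c['pixels'][v-60:v+60,u-80:u+80,::-1],(800,600),interpolation=cv2.INTER_CUBIC))"
```

```text
units [-0.023  0.04   1.93 ] yang -96.05 pos [ 0.5133 -0.1092  0.1816] F [ 0.83  0.58 -0.84] w 0.02387482980907167 gf 59.6500825881958 t 18.45 j [ 0.23  0.21 -0.16  1.96  0.04  0.97 -1.63]
turn units 0.03810506052993645
[263.67204215 228.66833917]
```

View pics/s2c.png

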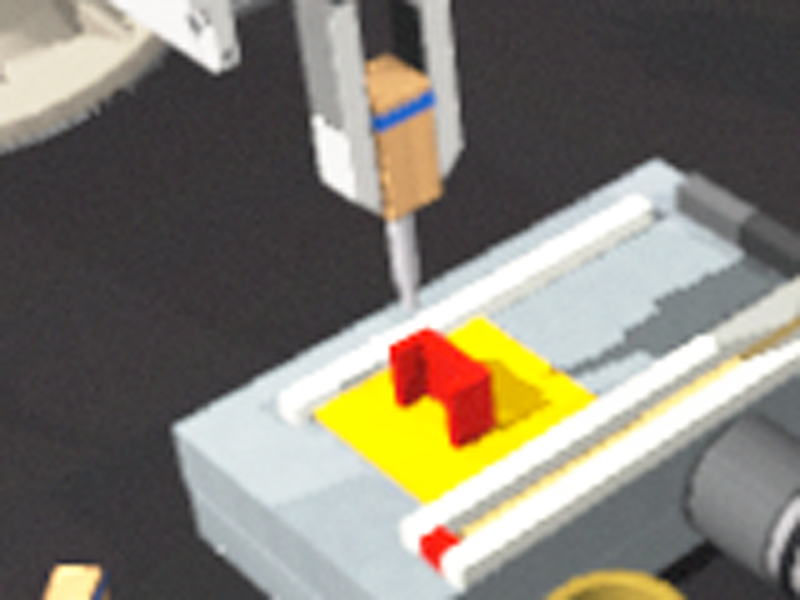

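```bash
python3 -c "
from h import *
c=np.load('pics/s2.npz'); t=np.array([int(263.67)-80,int(228.67)-60])
for p in [(.02,-.062,.0945),(-.02,-.062,.0945),(.02,-.042,.0945),(0,-.05,.0645),(0,-.064,.0645),(.075,-.13,.06),(-.075,-.13,.06)]: print(p,((proj(c,[*own(*p[:2]),p[2]])-t)*5).round(0))
"
```

```text
(0.02, -0.062, 0.0945) [449. 390.]
(-0.02, -0.062, 0.0945) [384. 342.]
(0.02, -0.042, 0.0945) [490. 366.]
(0, -0.05, 0.0645) [447. 410.]
(0, -0.064, 0.0645) [419. 427.]
(0.075, -0.13, 0.06) [405. 623.]
(-0.075, -0.13, 0.06) [169. 424.]
```

The scene crop shows the pick upright with its tip at (405,303) above the red lug, and the lug's corners (452,395),(390,348) agree with my model to about 1 to 2 mm. Descending into the pocket.

Request:
apply_moves(
  moves=[
    [-0.02, 0.04, 0.3, 0],
    [0, 0, 0.4, 0],
    [0, 0, 0.4, 0],
    [0, 0, 0.3, 0],
    [0, 0, 0.2, 0],
    [0, 0, 0.2, 0],
    [0, 0, 0.13, 0],
    [0, 0, 0, 0],
    [0, 0, 0, 0],
    [0, 0, 0, 0],
  ],
)

```text
time_s: 19.5
eef_pos: [0.5125, -0.1116, 0.1243]
tool_rot: [[0.994, -0.107, 0.001], [-0.107, -0.994, -0.0], [0.001, -0.0, -1.0]]
force: [-0.9, -0.3, -0.9]
width: 0.0237
gripper_force: 59.7
```

```bash
python3 -c "
from h import *
go(*own(.001,-.053),.1237,-96.2)"
```

```text
units [-0.004 -0.408  0.019] yang -96.14 pos [ 0.5125 -0.1116  0.1243] F [-0.93 -0.34 -0.93] w 0.023719841146535407 gf 59.650062918663025 t 19.5 j [ 0.23  0.28 -0.16  2.01  0.06  0.85 -1.64]
turn units 0.014247506221675366
```

Request:
apply_moves(
  moves=[
    [0, -0.1, 0, 0],
    [0, -0.1, 0, 0],
    [0, -0.1, 0, 0],
    [0, -0.1, 0, 0],
    [0, -0.1, 0, 0],
    [0, -0.1, 0, 0],
    [0, -0.1, 0, 0],
    [0, -0.1, 0, 0],
    [0, -0.1, 0, 0],
    [0, -0.1, 0, 0],
    [0, 0, 0, 0],
    [0, 0, 0, 0],
  ],
)

```text
time_s: 20.7
eef_pos: [0.5156, -0.0817, 0.124]
tool_rot: [[0.994, -0.107, 0.0], [-0.107, -0.994, 0.0], [0.0, -0.0, -1.0]]
force: [-0.4, -5.1, 0.6]
width: 0.0241
gripper_force: 59.7
```

```bash
python3 -c "
from h import *
go(*own(.001,-.0145),.1237,-96.2)"
```

```text
units [ 0.002 -0.691  0.008] yang -96.14 pos [ 0.5156 -0.0817  0.124 ] F [-0.35 -5.11  0.63] w 0.024118716085964286 gf 59.65204060077667 t 20.7 j [ 0.18  0.28 -0.17  2.02  0.06  0.85 -1.7 ]
turn units 0.015542031478450014
```

Request:
apply_moves(
  moves=[
    [0, -0.1, 0, 0],
    [0, -0.1, 0, 0],
    [0, -0.1, 0, 0],
    [0, -0.1, 0, 0],
    [0, -0.1, 0, 0],
    [0, -0.1, 0, 0],
    [0, -0.08, 0, 0],
    [0, 0, 0, 0],
    [0, 0, 0, 0],
    [0, 0, 0, 0],
    [0, 0, 0, 0],
    [0, 0, 0, 0],
  ],
)

```text
time_s: 21.9
eef_pos: [0.5177, -0.0621, 0.124]
tool_rot: [[0.994, -0.107, 0.0], [-0.107, -0.994, -0.001], [0.0, 0.001, -1.0]]
force: [-0.2, -7.7, 1.5]
width: 0.0237
gripper_force: 59.7
```

```bash
python3 -c "
from h import *
go(*own(.001,-.0145),.1237,-96.2)
c=snap('scene','s3'); t=np.array([190,160])
for s in (.033,.04,.047): print(s,[((proj(c,[*own(*p[:2]),p[2]])-t)*5).round(0) for p in [(.02,-.062+s,.0945),(-.02,-.062+s,.0945),(.039,-.092+s,.0645),(-.039,-.092+s,.0645),(.02,-.042+s,.0945)]])
cv2.imwrite('pics/s3c.png',cv2.resize(c['pixels'][160:280,190:350,::-1],(800,600),interpolation=cv2.INTER_CUBIC))"
```

```text
units [ 0.001 -0.033  0.009] yang -96.17 pos [ 0.5177 -0.0621  0.124 ] F [-0.24 -7.66  1.45] w 0.02373651717127519 gf 59.6542489528656 t 21.9 j [ 0.15  0.28 -0.18  2.02  0.07  0.85 -1.75]
turn units 0.007328568935911051
0.033 [array([481., 390.]), array([415., 344.]), array([458., 509.]), array([333., 415.]), array([520., 367.])]
0.04 [array([495., 382.]), array([429., 336.]), array([472., 501.]), array([347., 407.]), array([534., 359.])]
0.047 [array([509., 374.]), array([443., 329.]), array([486., 492.]), array([361., 399.]), array([547., 351.])]
```

View pics/s3c.png

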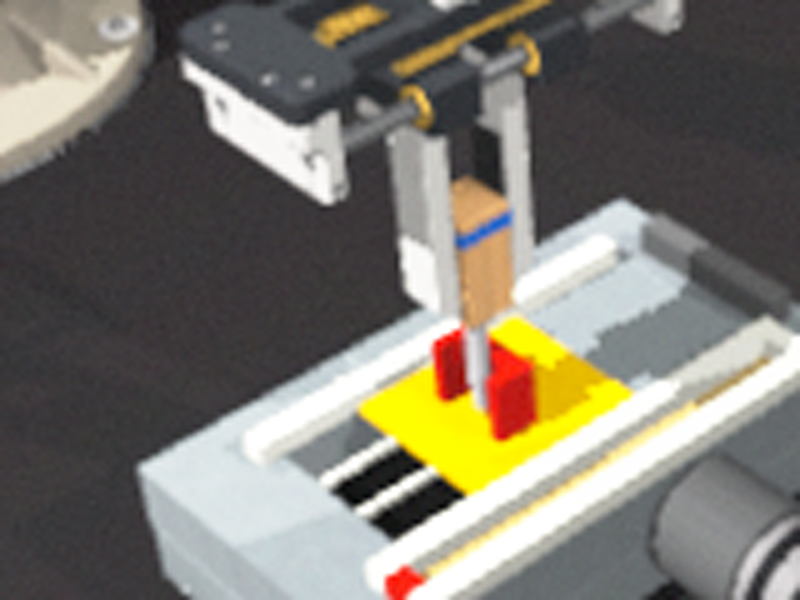

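The crop shows the upright pick in the lug pocket. The lug corners at (433,342) and (538,365) match about 40 mm of opening, and the 7.7 N force agrees. Nothing else touches the port.

```bash
python3 -c "
from plant import job_done
print(job_done())"
```

```text
the job is handed in; nothing more can be done
None
```

I ran the pick's tip along the whole groove with the gate shut, then handed in with the pick holding the gate about 40 mm open (7.7 N measured) at 21.9 s; the hand-in returned no verdict.

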